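Set the prop leg of a bench splash screen and hold the screen upright

ROBOT

A 7-joint arm with a two-finger parallel gripper is mounted at the origin on a cart in front of the work surface, level with it; the furniture and walls round the work are solid. World frame = base frame: x ahead of the robot, y to its left, z up, the work surface at z = 0. Lengths are in m, angles in rad, forces in N, time in s.
With the tool pointing down it reaches from about 0.35 to 0.775 m from the base axis. Payload 3.1 kg.
Tool frame: the origin (TCP) lies between the finger pads; the fingertips stand 22 mm ahead of it and the grasp point (between the pads) lies 3 mm ahead of it; z points along the fingers, x is the direction in which the jaws open and shut, and the axes are right-handed (so a half turn about z gives the same grasp; the last joint's range is limited). The gripper opens to 85 mm and grips with 20 to 120 N. Pads are 22 mm wide; open, the fingers measure 114 mm over their backs; the gripper's body (76 mm by 85 mm) begins 54 mm behind the grasp point. The pads swing forward as they close: fully open they stand 13 mm farther back than shut.
Start: joints at [1.21, 0.311, 0.014, 1.512, -0.004, 1.319, -0.027], TCP at [0.172, -0.522, 0.253] pointing down, gripper open.
Joint ranges: [-2.7, 2.7], [-0.3, 1.91], [-1.27, 1.3], [0.12, 2.57], [-1.44, 4.58], [0.2, 2.03], [-3.05, 3.05]. Speed limits (rad/s): [2.79, 2.79, 3.14, 3.14, 3.14, 3.14, 3.14].

INTERFACE

Orientations are given as a rotation vector (axis times angle).
In Python, from workcell import readout, optics, job gives the robot as it stands.
- The arm moves only by the shell command python3 -m creep 'ROWS' [FORCE]. ROWS is JSON, a list of rows, each an object with "offset": the shift along the tool's x, y, z in mm, a list of three; "dr": the turn, a rotation vector about the tool's x, y, z in degrees, a list of three; "grip": the opening, from 0 (shut) to 1 (fully open). A call has 1 to 10 rows; each row shifts and turns the commanded pose from where the row before left it, along the tool's axes as they then stand; what a row does not reach is not made up. A row lasts 1/8 s, in which the tool goes at most 62.5 mm and 10.7 degrees, less where a joint would pass 70% of its speed; a pose out of reach is approached as far as the arm can. A call is refused whole if a number of a shift passes 62.5 or a number of a turn 10.7, either way. A call with a gripper value outside its range is refused whole. The fingers move at their own pace and stop on an object; FORCE is the grip in N (left out, the last holds). Time passes only in rows, so rows that do not move let the fingers close. It gives the time, the measured TCP pose, the force and the opening at its end, in the units of the state.
- readout.state(): the state, without advancing time (a new reading comes with each control period).
- optics.camera(name): name is "side" or "top" or "wrist"; returns a dict with "color" (420x560x3 uint8, blue, green, red), "K" (3x3 intrinsics, pixels), "R" (3x3) and "t" (3): a world point X has camera coordinates R X + t; the wrist camera has in their place "T_tool_cam" (4x4, takes a point from camera to tool coordinates, whose origin is the TCP and whose axes are the tool frame's). Camera axes: x right, y down, z forward; pixel columns grow to the right and rows downward; lengths in m; the calibration is good to about 2 mm. A picture is of the moment at which its call begins: read the wrist's pose just before it. There is no depth.
- job.hand_in(): hands the job in, once; it reports no verdict.
The state is a dict: "t": time; "q": joint angles; "dq": joint speeds; "joint_efforts": joint torques, N m; "eef_pos": TCP position; "eef_rot": TCP orientation; "wrist_force": force on the tool from outside, world axes, zero at the start; "ft_torque": the same for the moment, N m; "opening": finger opening in m.
Only numpy, scipy, OpenCV 4.12 (cv2) and the standard library are available. Lean on these libraries where they do the work, as an engineer would, in place of code of your own. Each camera call takes 0.05 s, during which the arm holds its last target.

TASK

While the small splash screen still leans back on its rests, swing the prop leg at its left end forward over centre and all the way down. Then take the screen by the grab bar on top, bring it upright, tipping neither back nor forward onto the leg, and finish still holding it there, plumb and still, so that a colleague can fasten it. Be gentle, gripping it with no more than 60 N, and leave the dropper bottle, beaker and brown jar beside it alone.

Things in the scene. Friction and masses are not known exactly. Their poses are not given: they have to be found in the camera images.
- screen_base: dark steel foot of the splash screen, 200 mm wide, fixed to the worktop. Origin on the worktop under the hinge line; x = backwards (the way the screen leans at the start), y = along the screen to its prop-leg end (left), z up. Two struts behind are the leaning screen's rests; a 4 mm thick landing pad for the leg's foot lies at the front left (x -95 to -5, y 97 to 142 mm)
- screen_hinge (a point): middle of the screen's hinge line, 30 mm above the worktop; the hinge runs along y of screen_base
- splash_screen (a joint): tilt of the screen, rad: 0 = upright, + = leaning back, 0.436 = on its rests (start), - = tipping forward. Aluminium frame 170 wide, 160 high, 14 mm thick with clear pane, about 1.2 kg; it falls freely either way if not held: about 3 N at the grab bar lifts it off the rests; with the leg down it tips forward only to about -0.1, where the leg lands on its pad
- grab_bar (a point): middle of the grab bar, a round horizontal steel bar 12 mm thick along y of screen_base, 195 mm from the hinge line, its centre 35 mm above the screen's top edge, on two posts at +-55 mm from this point; it can be pinched from above at any tilt, turning between the fingers
- prop_leg (a joint): angle of the prop leg about its hub, rad: 0 = folded up at the screen's end, leaning 0.25 rad farther back than the screen (start); 2.69 = fully down (stop), pointing forward and down. Its weight holds it: while the screen leans back, the leg is straight up at 0.69; short of that it falls back to 0, beyond it it falls down to the stop by itself; under 1 N at the foot moves it
- leg_foot (a point): middle of the leg's foot, a round steel peg 10 mm thick, 36 mm long, sticking out sideways (outward, along y of screen_base) from the end of the round 10 mm leg, 115 mm from the hub axis; this point is 123 mm left of the screen's middle. Folded up, it stands behind and above the screen's top edge, free on all sides
- leg_hub (a point): point on the leg's hub axis level (in y) with leg_foot, 75 mm up the screen from the hinge line; the leg turns about the axis through it parallel to y of screen_base. The foot moves on an arc of 115 mm radius about it, over the top towards the robot and down
- dropper: dropper bottle, 33 mm across, 102 mm high, loose, to the right of the screen; origin at the centre of its underside; not to be disturbed
- beaker: small clear beaker, 56 mm across, 69 mm high, loose, to the right of the screen; origin at the centre of its underside; not to be disturbed
- brown_jar: small brown jar with a black cap, 52 mm across, 89 mm high, loose, farthest to the right of the screen; origin at the centre of its underside; not to be disturbed

How it is judged:
On the way, in this order (a step that is already met when the one before it is completed fails the run):
1. the prop leg is swung over centre and fully down while the screen still leans back (value of joint prop_leg above 2.5 rad and value of joint splash_screen above 0.3 rad), for 0.2 s.
2. the screen is held upright by its grab bar (value of joint splash_screen between -0.07 and 0.07 rad and contact force between the fingers and screen_base above 1 N and distance between the grasp point and grab_bar below 0.06 m), for 0.2 s.
At the end, for the whole second after the job is handed in: Ends holding: the screen is upright within 0.07 rad and still, fingers on the grab bar (over 1 N), so neither rests nor leg carry it; the prop leg is fully down (over 2.5 rad); dropper bottle, beaker and brown jar stand within 30 mm of where they stood (all of step 2 and velocity of joint splash_screen between -0.1 and 0.1 rad/s and value of joint prop_leg above 2.5 rad and distance of each of dropper, beaker, brown_jar from where it was at the start of the episode below 0.03 m and angle between each of dropper, beaker, brown_jar's own z axis and vertical below 0.2 rad); the arm keeps its last pose, push and grip.
It fails at once if the screen or its leg is gripped with more than 65 N a finger (130 N in all) or pressed by the arm with more than 60 N (contact force between the fingers and screen_base above 130 N or contact force between the arm and screen_base above 60 N).
It fails at once if the screen tips over forward (value of joint splash_screen below -0.4 rad).
It fails at once if a bystander is knocked over (angle between any of dropper, beaker, brown_jar's own z axis and vertical above 0.7 rad).
It also fails if it takes over 48 s, if anything falls off the work surface, if the arm or the gripper's body presses on something with over 40 N, if the wrist force passes 120 N, or if a joint passes its speed limit or range.

## Working session

There is one attempt and no reset: what is moved stays moved. The work goes in short steps, Python scripts to look and compute and a shell command to move; the robot and the scene stay as the last step left them, time stands still between calls to the robot, and variables do not carry over. Pictures are saved under pics/ and viewed, and the job is handed in when it is done.

```bash
ls; mkdir -p pics; python3 - <<'E'
from workcell import readout, optics
import cv2
s=readout.state();print(s)
for n in ["side","top","wrist"]:
    c=optics.camera(n);cv2.imwrite(f"pics/{n}0.png",c["color"])
    print(n,c["K"],c.get("R"),c.get("t"),c.get("T_tool_cam"))
E
```

```text
pics
{'t': 0.0, 'q': array([ 1.21026967,  0.31171862,  0.01400155,  1.51304255, -0.00440876,
        1.31917452, -0.02719333]), 'dq': array([-0.00130191, -0.00217696, -0.00163069, -0.00129405, -0.00168273,
        0.00058583, -0.00088993]), 'joint_efforts': array([ 1.50291589e-04, -3.79920316e+01,  1.46124051e-01, -2.30591851e+01,
        1.22566056e-02,  1.36826755e-02, -5.60383739e-06]), 'eef_pos': array([ 0.17220273, -0.5216487 ,  0.25223074]), 'eef_rot': array([-2.54493141,  1.83980217,  0.00302236]), 'wrist_force': array([-0.2254583 , -0.01868121, -0.63854012]), 'ft_torque': array([ 0.00621851,  0.00878613, -0.0311724 ]), 'opening': 0.08536073230114176}
side [[430.30640209   0.         277.74758337]
 [  0.         430.30640209 215.136521  ]
 [  0.           0.           1.        ]] [[-0.98089183 -0.19450842 -0.00420659]
 [-0.09695797  0.50746879 -0.85619775]
 [ 0.16867239 -0.83942951 -0.51663113]] [0.43132993 0.29665199 0.63689546] None
top [[432.96229219   0.         280.15686095]
 [  0.         432.96229219 211.86195962]
 [  0.           0.           1.        ]] [[-0.02075288 -0.99978244  0.00209671]
 [-0.99298618  0.02036756 -0.11646287]
 [ 0.11639483 -0.00449894 -0.99319283]] [-0.24639577  0.51488857  1.00392407] None
wrist [[330.09807312   0.         278.04821879]
 [  0.         330.09807312 211.61551953]
 [  0.           0.           1.        ]] None None [[ 9.99999910e-01  3.90941115e-04 -1.67539493e-04  7.11314884e-04]
 [-3.23245363e-04  9.54558354e-01  2.98023899e-01 -7.58542017e-02]
 [ 2.76436018e-04 -2.98023818e-01  9.54558394e-01 -1.20382315e-01]
 [ 0.00000000e+00  0.00000000e+00  0.00000000e+00  1.00000000e+00]]
```

View pics/side0.png

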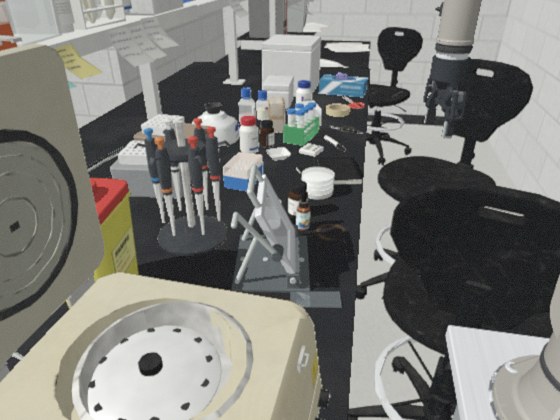

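View pics/top0.png

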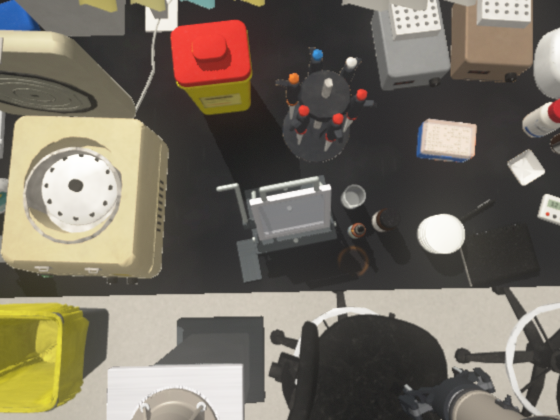

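View pics/wrist0.png

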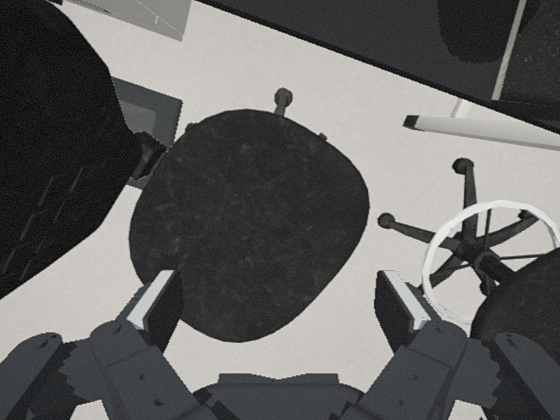

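```bash
python3 - <<'E'
import cv2
a=cv2.imread("pics/top0.png")[160:300,200:410];cv2.imwrite("pics/topc.png",cv2.resize(a,None,fx=3.8,fy=3.8,interpolation=cv2.INTER_CUBIC))
a=cv2.imread("pics/side0.png")[155:315,200:370];cv2.imwrite("pics/sidec.png",cv2.resize(a,None,fx=3.75,fy=3.75,interpolation=cv2.INTER_CUBIC))
E
```

```text
(no output)
```

View pics/topc.png

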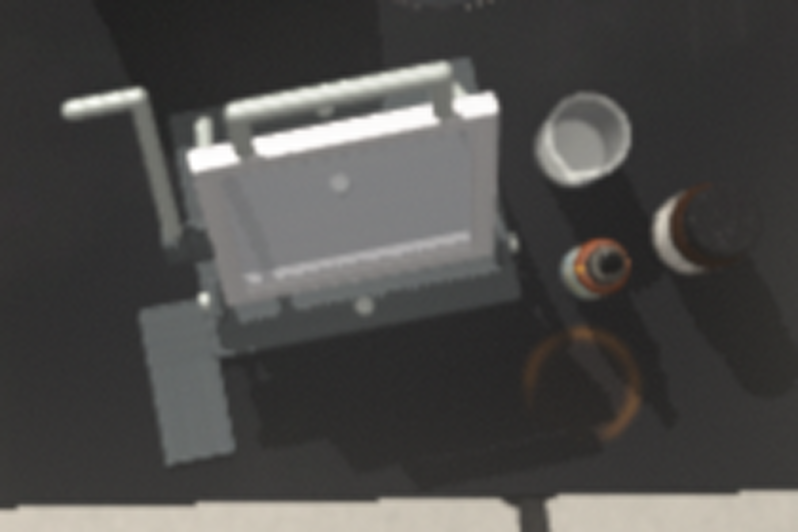

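View pics/sidec.png

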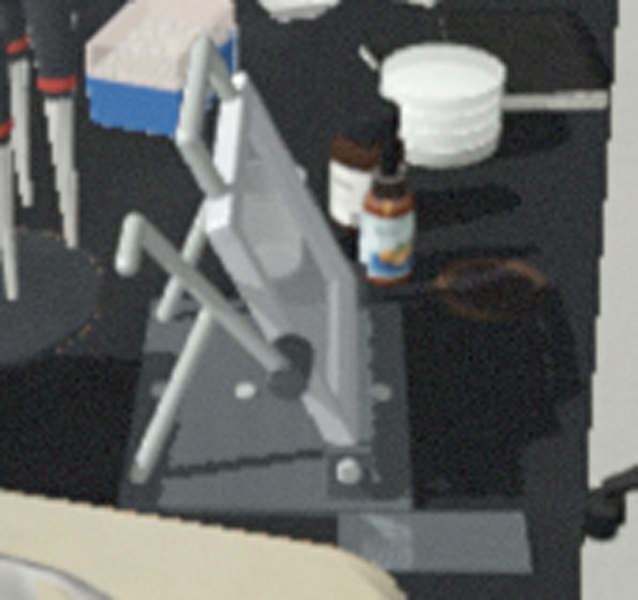

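```bash
cat > h.py <<'E'
import numpy as np
from workcell import readout, optics
def ray(c,uv):
    d=np.linalg.inv(c["K"])@np.array([*uv,1.]); R,t=np.array(c["R"]),np.array(c["t"])
    return -R.T@t, R.T@d/np.linalg.norm(d)
def plane(c,uv,z):
    o,d=ray(c,uv); return o+d*(z-o[2])/d[2]
def tri(c1,u1,c2,u2):
    o1,d1=ray(c1,u1);o2,d2=ray(c2,u2)
    s=np.linalg.lstsq(np.stack([d1,-d2],1),o2-o1,rcond=None)[0]
    a,b=o1+s[0]*d1,o2+s[1]*d2
    return (a+b)/2,np.linalg.norm(a-b)
E
python3 - <<'E'
from h import *
np.set_printoptions(precision=4,suppress=True)
T=optics.camera("top");S=optics.camera("side")
tp=lambda x,y:(200+x/3.8-.37,160+y/3.8-.37)
sp=lambda x,y:(200+x/3.75-.37,155+y/3.75-.37)
for n,z,a in [("barL",.2067,tp(232,112)),("barR",.2067,tp(447,70)),("tip",.187,tp(65,108)),("elb",.187,tp(143,95)),
  ("padBL",.004,tp(140,312)),("padBR",.004,tp(212,300)),("padFR",.004,tp(233,450)),("padFL",.004,tp(168,465)),("hubend",.098,tp(172,243))]: print(n,plane(T,a,z))
for n,z,a in [("barL",.2067,sp(187,132)),("barR",.2067,sp(203,45)),("tip",.187,sp(125,262)),("elb",.187,sp(135,222)),
 ("padBL",.004,sp(350,572)),("padFL",.004,sp(530,570)),("padBR",.004,sp(340,515)),("padFR",.004,sp(523,513))]: print("S",n,plane(S,a,z))
for n,a,b in [("bar",tp(340,91),sp(195,88)),("barL",tp(232,112),sp(187,132)),("barR",tp(447,70),sp(203,45)),("tip",tp(68,108),sp(125,262)),("elb",tp(143,95),sp(135,222)),("dropper",tp(608,262),sp(392,105)),]: print(n,tri(T,a,S,b))
E
```

```text
barL [ 0.5354 -0.2184  0.2067]
barR [ 0.5555 -0.3317  0.2067]
tip [ 0.5428 -0.1281  0.187 ]
elb [ 0.549 -0.17   0.187]
padBL [ 0.4419 -0.1494  0.004 ]
padBR [ 0.4486 -0.1956  0.004 ]
padFR [ 0.3534 -0.2075  0.004 ]
padFL [ 0.3448 -0.1663  0.004 ]
hubend [ 0.4771 -0.1777  0.098 ]
S barL [ 0.5382 -0.227   0.2067]
S barR [ 0.5554 -0.3298  0.2067]
S tip [ 0.5443 -0.1332  0.187 ]
S elb [ 0.5497 -0.1687  0.187 ]
S padBL [ 0.4384 -0.1443  0.004 ]
S padFL [ 0.3477 -0.1634  0.004 ]
S padBR [ 0.4509 -0.1865  0.004 ]
S padFR [ 0.3545 -0.2068  0.004 ]
bar (array([ 0.5457, -0.2751,  0.2073]), np.float64(0.0008273735330139715))
barL (array([ 0.5352, -0.2184,  0.2113]), np.float64(0.0011380041740241009))
barR (array([ 0.5558, -0.3317,  0.2058]), np.float64(0.0002593219437069163))
tip (array([ 0.5428, -0.1299,  0.1891]), np.float64(0.0007752344871456375))
elb (array([ 0.5496, -0.1698,  0.1863]), np.float64(0.0008622460676985456))
dropper (array([ 0.4596, -0.4263,  0.1303]), np.float64(0.002447808750614993))
```

```bash
cat >> h.py <<'E'
from scipy.spatial.transform import Rotation as Ro
np.set_printoptions(precision=4,suppress=True)
TH=np.radians(10.0); OX=np.array([.4646,-.2894])
ex=np.array([np.cos(TH),np.sin(TH)]);ey=np.array([-np.sin(TH),np.cos(TH)])
def W(x,y,z): return np.array([*(OX+x*ex+y*ey),z])
def B(p): d=np.array(p)[:2]-OX; return np.array([d@ex,d@ey,p[2]])
def st(): 
    s=readout.state();R=Ro.from_rotvec(s["eef_rot"]).as_matrix()
    print("t",round(s["t"],3),"tcp",s["eef_pos"],"base",B(s["eef_pos"]),"F",s["wrist_force"],"open",round(s["opening"],4),"q",s["q"])
    print("yaw of tool x",np.degrees(np.arctan2(R[1,0],R[0,0])),"tool z",R[:,2])
    return s,R
def need(target,yawdeg):
    "remaining tool-frame offset (mm) after turning to yaw, and turn"
    s,R=st()
    c,sn=np.cos(np.radians(yawdeg)),np.sin(np.radians(yawdeg))
    Rt=np.array([[c,sn,0],[sn,-c,0],[0,0,-1]])
    print("turn tool deg",np.degrees(Ro.from_matrix(R.T@Rt).as_rotvec()),"then offset mm",Rt.T@(np.array(target)-s["eef_pos"])*1000, "now-frame", R.T@(np.array(target)-s["eef_pos"])*1000)
E
python3 - <<'E'
from h import *
need(W(.150,.126,.32),10); need(W(.150,.126,.32),-170)
T=optics.camera("top")
for uv in [(353,62),(361,95),(338,120),(304,112),(292,78)]: print(plane(T,uv,.22))
E
```

```text
t 0.25 tcp [ 0.1723 -0.522   0.2528] base [-0.3283 -0.1783  0.2528] F [-0.1121 -0.1808 -0.109 ] open 0.0852 q [ 1.2103  0.3113  0.014   1.5122 -0.0044  1.3192 -0.0272]
yaw of tool x -71.7317464731329 tool z [-0.0004  0.001  -1.    ]
turn tool deg [ -0.042    0.0536 -81.7317] then offset mm [ 478.2525 -304.3204  -67.2081] now-frame [-232.4537 -517.0415  -66.9825]
t 0.25 tcp [ 0.1723 -0.522   0.2528] base [-0.3283 -0.1783  0.2528] F [-0.1121 -0.1808 -0.109 ] open 0.0852 q [ 1.2103  0.3113  0.014   1.5122 -0.0044  1.3192 -0.0272]
yaw of tool x -71.7317464731329 tool z [-0.0004  0.001  -1.    ]
turn tool deg [ 0.0558  0.0437 98.2682] then offset mm [-478.2525  304.3204  -67.2081] now-frame [-232.4537 -517.0415  -66.9825]
[ 0.7908 -0.4104  0.22  ]
[ 0.7208 -0.4237  0.22  ]
[ 0.6699 -0.3755  0.22  ]
[ 0.6878 -0.308   0.22  ]
[ 0.7593 -0.2857  0.22  ]
```

```bash
python3 -m creep '[{"offset":[0,0,-10],"dr":[0,0,-10.2],"grip":0},{"offset":[0,0,-10],"dr":[0,0,-10.2],"grip":0},{"offset":[0,0,-10],"dr":[0,0,-10.2],"grip":0},{"offset":[0,0,-10],"dr":[0,0,-10.2],"grip":0},{"offset":[0,0,-10],"dr":[0,0,-10.2],"grip":0},{"offset":[0,0,-10],"dr":[0,0,-10.2],"grip":0},{"offset":[0,0,-7],"dr":[0,0,-10.2],"grip":0},{"offset":[0,0,0],"dr":[0,0,-10.3],"grip":0}]' 20
python3 -c "
from h import *
need(W(.150,.126,.32),10)"
```

```text
t: 1.3
eef_pos: [0.1725, -0.5226, 0.321]
eef_rot: [3.128, 0.282, 0.0]
wrist_force: [0.3, -0.9, -0.6]
opening: 0.0002
t 1.3 tcp [ 0.1725 -0.5226  0.321 ] base [-0.3282 -0.1789  0.321 ] F [ 0.3064 -0.8771 -0.5903] open 0.0002 q [ 1.3671  0.2947 -0.197   1.374   0.0573  1.4771  1.353 ]
yaw of tool x 10.30376179112373 tool z [ 0.0004 -0.0013 -1.    ]
turn tool deg [ 0.0775 -0.0095  0.3038] then offset mm [ 478.1515 -304.9276    0.9658] now-frame [ 479.7613 -302.3895    0.6346]
```

```bash
python3 -m creep '[{"offset":[40,-25,0],"dr":[0,0,0],"grip":0},{"offset":[52,-33,0],"dr":[0,0,0],"grip":0},{"offset":[52,-33,0],"dr":[0,0,0],"grip":0},{"offset":[52,-33,0],"dr":[0,0,0],"grip":0},{"offset":[52,-33,0],"dr":[0,0,0],"grip":0},{"offset":[52,-33,0],"dr":[0,0,0],"grip":0},{"offset":[52,-33,0],"dr":[0,0,0],"grip":0},{"offset":[50,-31,0],"dr":[0,0,0],"grip":0},{"offset":[45,-28,0],"dr":[0,0,0],"grip":0},{"offset":[32,-21,0],"dr":[0,0,0],"grip":0}]' 20
python3 -c "
from h import *
need(W(.150,.126,.19),10)
import cv2
for n in ['side','top']:
    cv2.imwrite(f'pics/{n}1.png',optics.camera(n)['color'])"
```

```text
t: 2.55
eef_pos: [0.5932, -0.1384, 0.3199]
eef_rot: [-3.128, -0.277, -0.0]
wrist_force: [0.2, -0.5, 0.3]
opening: -0.0001
t 2.55 tcp [ 0.5932 -0.1384  0.3199] base [0.1529 0.1264 0.3199] F [ 0.1848 -0.5321  0.2945] open -0.0001 q [ 0.5089  0.4595 -0.4968  1.1865  0.2119  1.5455  0.2276]
yaw of tool x 10.110793150738619 tool z [-0.      0.0011 -1.    ]
turn tool deg [-0.0632 -0.0109  0.1108] then offset mm [ -2.8675   0.3682 129.9196] now-frame [ -2.893    0.5061 129.9186]
```

View pics/side1.png

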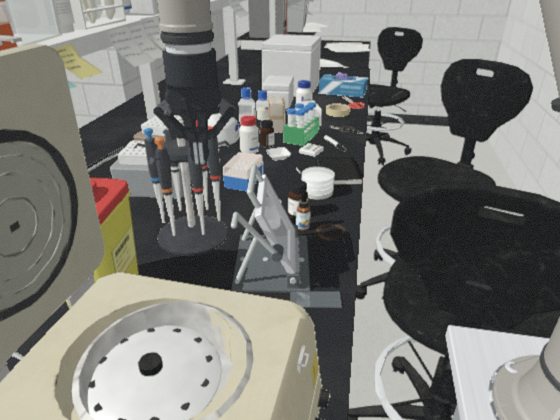

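View pics/top1.png

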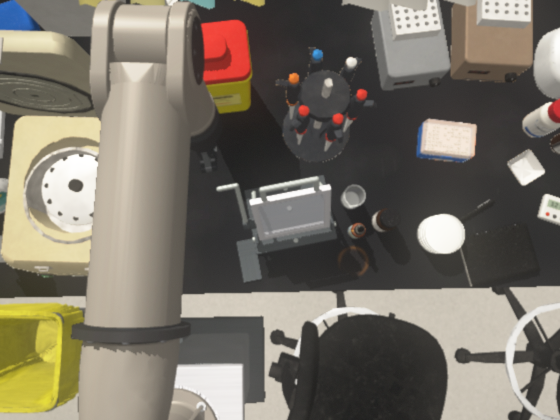

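```bash
python3 -m creep '[{"offset":[0,0,30],"dr":[0,0,0],"grip":0},{"offset":[0,0,40],"dr":[0,0,0],"grip":0},{"offset":[0,0,33],"dr":[0,0,0],"grip":0},{"offset":[0,0,20],"dr":[0,0,0],"grip":0},{"offset":[0,0,0],"dr":[0,0,0],"grip":0}]' 20
python3 -c "
from h import *
need(W(.05,.126,.2),10)
import cv2
for n in ['side','top']:
    a=optics.camera(n)['color']; a=a[130:320,180:380] if n=='side' else a[140:300,190:400]
    cv2.imwrite(f'pics/{n}2.png',cv2.resize(a,None,fx=3,fy=3))"
```

```text
t: 3.28
eef_pos: [0.5898, -0.1421, 0.1953]
eef_rot: [-3.129, -0.271, 0.008]
wrist_force: [-0.3, -0.1, 0.6]
opening: 0.0001
t 3.275 tcp [ 0.5898 -0.1421  0.1953] base [0.1488 0.1233 0.1953] F [-0.2727 -0.0982  0.6422] open 0.0001 q [ 0.5273  0.5111 -0.4824  1.4188  0.24    1.2749  0.1991]
yaw of tool x 9.885451253543613 tool z [-0.0049  0.     -1.    ]
turn tool deg [-0.0493  0.2744 -0.1147] then offset mm [-98.8409  -2.7005  -4.6635] now-frame [-98.8673  -2.5064  -4.1877]
```

View pics/side2.png

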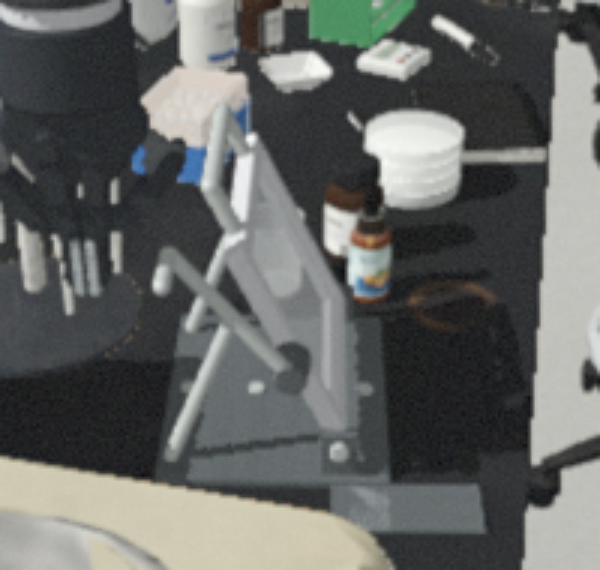

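View pics/top2.png

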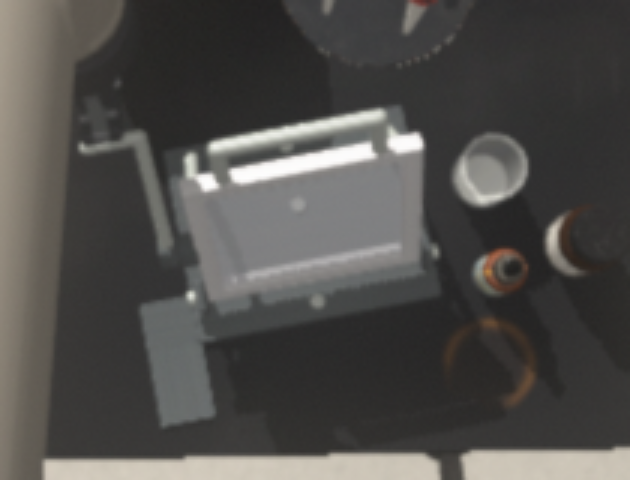

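```bash
python3 -m creep '[{"offset":[-10,-3,0],"dr":[0,0,0],"grip":0},{"offset":[-13,0,0],"dr":[0,0,0],"grip":0},{"offset":[-13,0,0],"dr":[0,0,0],"grip":0},{"offset":[-13,0,0],"dr":[0,0,0],"grip":0},{"offset":[-13,0,0],"dr":[0,0,0],"grip":0}]' 20
python3 -c "
from h import *
need(W(.02,.126,.2),10)
import cv2
for n in ['side']:
    a=optics.camera(n)['color']; a=a[130:320,180:380] if n=='side' else a[140:300,190:400]
    cv2.imwrite(f'pics/{n}3.png',cv2.resize(a,None,fx=3,fy=3))"
```

```text
t: 4.0
eef_pos: [0.5288, -0.1491, 0.1973]
eef_rot: [3.129, 0.272, -0.001]
wrist_force: [0.8, -0.2, 1.0]
opening: -0.0003
t 4.0 tcp [ 0.5288 -0.1491  0.1973] base [0.0876 0.127  0.1973] F [ 0.7757 -0.1596  0.962 ] open -0.0003 q [ 0.614   0.3918 -0.4986  1.5874  0.1967  1.2131  0.2515]
yaw of tool x 9.945604493106416 tool z [-0.0006 -0.0004 -1.    ]
turn tool deg [ 0.018   0.0405 -0.0544] then offset mm [-67.589    0.9789  -2.6986] now-frame [-67.5899   1.0439  -2.6505]
```

View pics/side3.png

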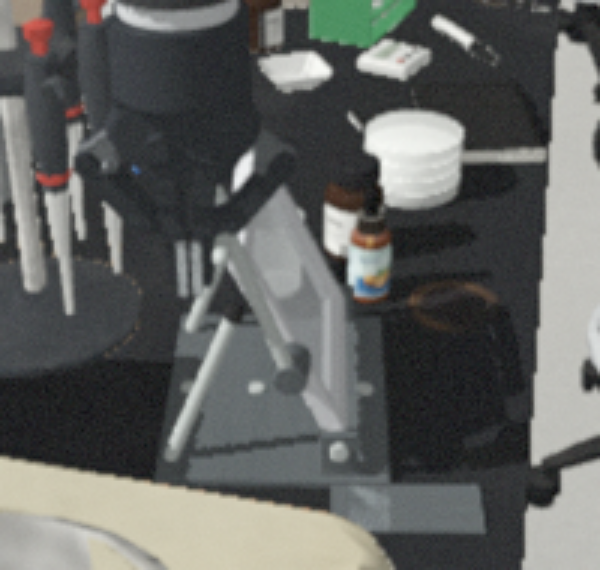

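```bash
python3 -m creep '[{"offset":[-8,0,-5],"dr":[0,0,0],"grip":0},{"offset":[-13,0,-5],"dr":[0,0,0],"grip":0},{"offset":[-13,0,0],"dr":[0,0,0],"grip":0},{"offset":[-13,0,0],"dr":[0,0,0],"grip":0},{"offset":[-10,0,0],"dr":[0,0,0],"grip":0}]' 20
python3 -c "
from h import *
need(W(.02,.126,.2),10)
import cv2
for n in ['side']:
    a=optics.camera(n)['color']; a=a[130:320,180:380] if n=='side' else a[140:300,190:400]
    cv2.imwrite(f'pics/{n}4.png',cv2.resize(a,None,fx=3,fy=3))"
```

```text
t: 4.68
eef_pos: [0.4728, -0.1589, 0.2071]
eef_rot: [3.13, 0.272, -0.001]
wrist_force: [-0.0, -0.8, -0.1]
opening: 0.0002
t 4.675 tcp [ 0.4728 -0.1589  0.2071] base [0.0307 0.1271 0.2071] F [-0.015  -0.7804 -0.134 ] open 0.0002 q [ 0.7003  0.2789 -0.5048  1.7072  0.144   1.1931  0.3321]
yaw of tool x 9.944351822407068 tool z [-0.0007 -0.0002 -1.    ]
turn tool deg [ 0.0023  0.0437 -0.0556] then offset mm [-10.7204   1.1234   7.1198] now-frame [-10.7139   1.1335   7.1281]
```

View pics/side4.png

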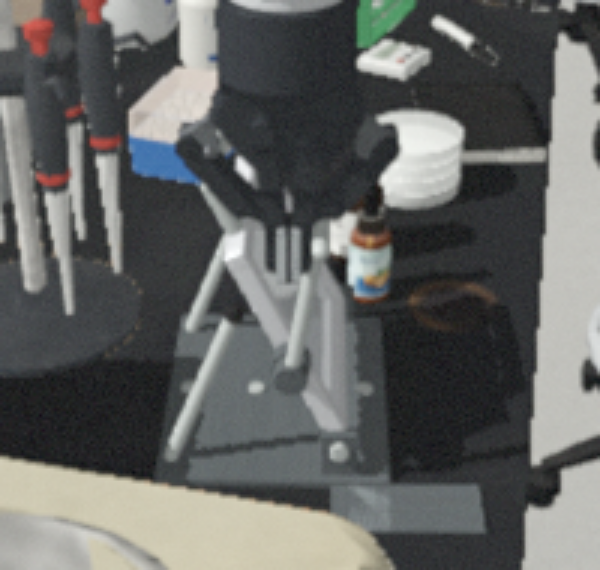

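```bash
python3 -m creep '[{"offset":[-6,0,0],"dr":[0,0,0],"grip":0},{"offset":[0,0,0],"dr":[0,0,0],"grip":0},{"offset":[0,0,0],"dr":[0,0,0],"grip":0},{"offset":[0,0,0],"dr":[0,0,0],"grip":0}]' 20
python3 -c "
from h import *
need(W(.0824,.0,.3),10)
import cv2
for n in ['side']:
    a=optics.camera(n)['color']; a=a[130:320,180:380] if n=='side' else a[140:300,190:400]
    cv2.imwrite(f'pics/{n}5.png',cv2.resize(a,None,fx=3,fy=3))"
```

```text
t: 5.22
eef_pos: [0.4684, -0.1594, 0.2073]
eef_rot: [-3.129, -0.274, -0.0]
wrist_force: [0.1, -1.2, -0.2]
opening: -0.0001
t 5.225 tcp [ 0.4684 -0.1594  0.2073] base [0.0263 0.1273 0.2073] F [ 0.119  -1.2399 -0.1876] open -0.0001 q [ 0.7075  0.2698 -0.5049  1.7177  0.1391  1.1896  0.3405]
yaw of tool x 9.994943785232088 tool z [ 0.0002  0.0002 -1.    ]
turn tool deg [-0.0119 -0.0139 -0.0051] then offset mm [ 56.0785 127.3277 -92.746 ] now-frame [ 56.1123 127.3034 -92.7589]
```

View pics/side5.png

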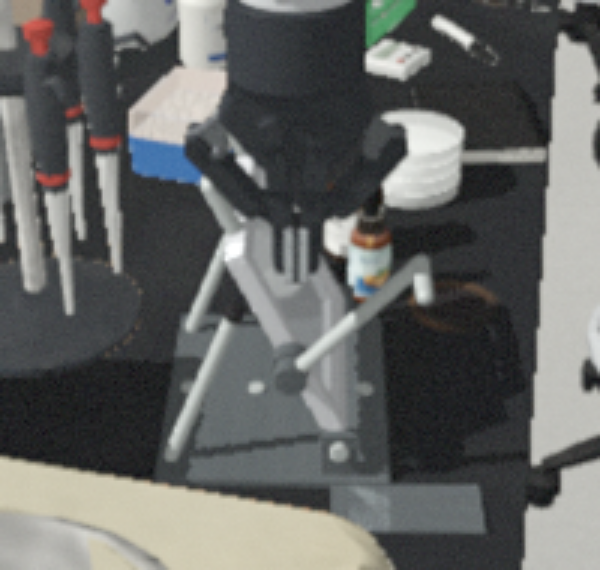

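```bash
python3 -m creep '[{"offset":[0,0,-25],"dr":[0,0,0],"grip":0},{"offset":[0,0,-40],"dr":[0,0,0],"grip":0.3},{"offset":[0,0,-35],"dr":[0,0,0],"grip":1},{"offset":[20,40,0],"dr":[0,0,0],"grip":1},{"offset":[20,45,0],"dr":[0,0,0],"grip":1},{"offset":[16,42,0],"dr":[0,0,0],"grip":1},{"offset":[0,0,0],"dr":[0,0,0],"grip":1}]' 20
python3 -c "
from h import *
need(W(.0824,.0,.212),10)
import cv2
for n in ['side','wrist']:
    a=optics.camera(n)['color']
    if n=='side': a=cv2.resize(a[130:320,180:380],None,fx=3,fy=3)
    cv2.imwrite(f'pics/{n}6.png',a)"
```

```text
t: 6.15
eef_pos: [0.5453, -0.2792, 0.3049]
eef_rot: [-3.13, -0.264, 0.004]
wrist_force: [-0.2, 0.6, -0.6]
opening: 0.0852
t 6.15 tcp [ 0.5453 -0.2792  0.3049] base [ 0.0813 -0.004   0.3049] F [-0.1945  0.6191 -0.5807] open 0.0852 q [ 0.7259  0.4648 -0.452   1.2069  0.1982  1.5143  0.4729]
yaw of tool x 9.641829881993873 tool z [-0.0024 -0.0001 -1.    ]
turn tool deg [-0.0167  0.1351 -0.3582] then offset mm [ 1.1377 -4.0109 92.9161] now-frame [ 1.3317 -3.9915 92.9144]
```

View pics/side6.png

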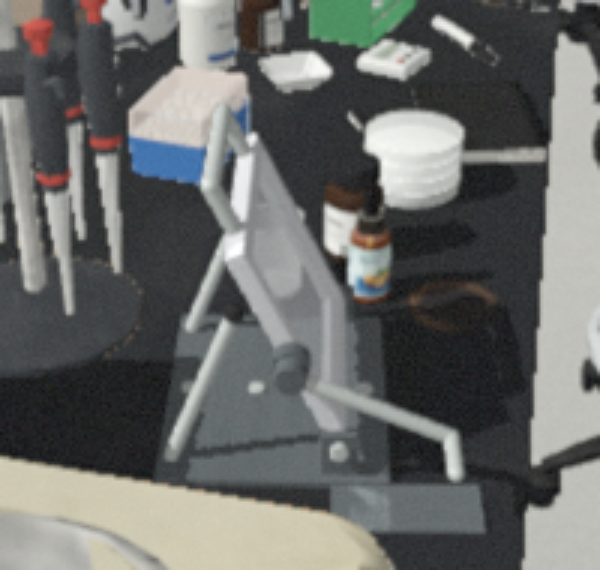

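View pics/wrist6.png

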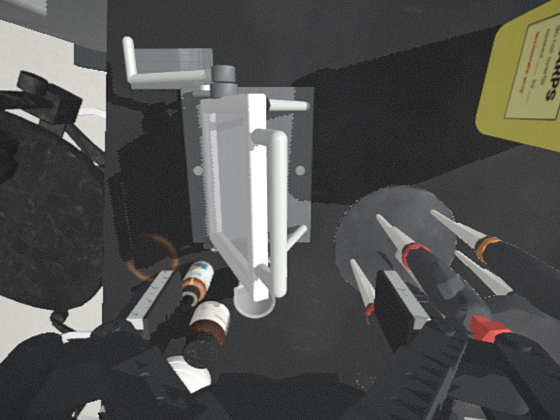

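```bash
python3 -c "
from h import *
s,R=st(); c=optics.camera('wrist'); M=c['T_tool_cam']
for uv in [(279,143),(280,212),(280,290)]:
    d=R@M[:3,:3]@(np.linalg.inv(c['K'])@np.array([*uv,1.])); o=s['eef_pos']+R@M[:3,3]
    p=o+d*(.2067-o[2])/d[2]; print(uv,p,B(p))
"
```

```text
t 6.25 tcp [ 0.5453 -0.2745  0.3065] base [0.0821 0.0006 0.3065] F [-0.0181  0.7043 -1.4654] open 0.0854 q [ 0.7243  0.46   -0.4563  1.2108  0.1957  1.5149  0.4727]
yaw of tool x 9.976736098240446 tool z [-0.0009  0.0019 -1.    ]
(279, 143) [ 0.5364 -0.2212  0.2067] [0.0825 0.0547 0.2067]
(280, 212) [ 0.5453 -0.2678  0.2067] [0.0833 0.0073 0.2067]
(280, 290) [ 0.5561 -0.3284  0.2067] [ 0.0834 -0.0543  0.2067]
```

```bash
python3 -m creep '[{"offset":[1,0,25],"dr":[0,0,0],"grip":0.7},{"offset":[0,0,30],"dr":[0,0,0],"grip":0.7},{"offset":[0,0,25],"dr":[0,0,0],"grip":0.7},{"offset":[0,0,14],"dr":[0,0,0],"grip":0.7},{"offset":[0,0,0],"dr":[0,0,0],"grip":0.7},{"offset":[0,0,0],"dr":[0,0,0],"grip":0.7}]' 30
python3 -c "
from h import *
need(W(.083,.0,.212),10)"
```

```text
t: 7.05
eef_pos: [0.547, -0.2747, 0.2148]
eef_rot: [3.129, 0.273, 0.004]
wrist_force: [-0.4, 0.3, -0.4]
opening: 0.0598
t 7.05 tcp [ 0.547  -0.2747  0.2148] base [0.0837 0.0001 0.2148] F [-0.4236  0.3498 -0.4054] open 0.0598 q [ 0.7328  0.4982 -0.4492  1.3808  0.2167  1.3086  0.45  ]
yaw of tool x 9.990216396976166 tool z [ 0.0024 -0.001  -1.    ]
turn tool deg [ 0.0773 -0.1233 -0.0099] then offset mm [-0.6614  0.137   2.7905] now-frame [-0.6674  0.1334  2.7892]
```

```bash
python3 -m creep '[{"offset":[-0.5,0,2.5],"dr":[0,0,0],"grip":0.4},{"offset":[0,0,0],"dr":[0,0,0],"grip":0.25},{"offset":[0,0,0],"dr":[0,0,0],"grip":0.1},{"offset":[0,0,0],"dr":[0,0,0],"grip":0},{"offset":[0,0,0],"dr":[0,0,0],"grip":0},{"offset":[0,0,0],"dr":[0,0,0],"grip":0}]' 30
python3 -c "
from h import *
need(W(.083,.0,.212),10)
import cv2
for n in ['side','wrist']:
    a=optics.camera(n)['color']
    if n=='side': a=cv2.resize(a[130:320,180:380],None,fx=3,fy=3)
    cv2.imwrite(f'pics/{n}7.png',a)"
```

```text
t: 7.8
eef_pos: [0.5448, -0.2752, 0.2111]
eef_rot: [3.13, 0.272, -0.003]
wrist_force: [-5.2, 0.3, 5.3]
opening: 0.0108
t 7.8 tcp [ 0.5448 -0.2752  0.2111] base [0.0814 0.     0.2111] F [-5.1848  0.3148  5.2589] open 0.0108 q [ 0.734   0.4996 -0.4479  1.3877  0.2178  1.3045  0.4498]
yaw of tool x 9.937077424291466 tool z [-0.0019 -0.0004 -1.    ]
turn tool deg [ 0.0056  0.1108 -0.0629] then offset mm [ 1.5829  0.023  -0.8791] now-frame [ 1.5812  0.0214 -0.8822]
```

View pics/side7.png

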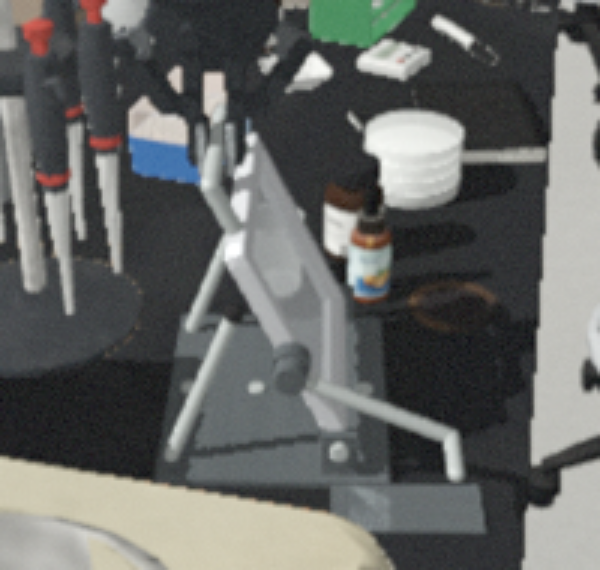

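View pics/wrist7.png

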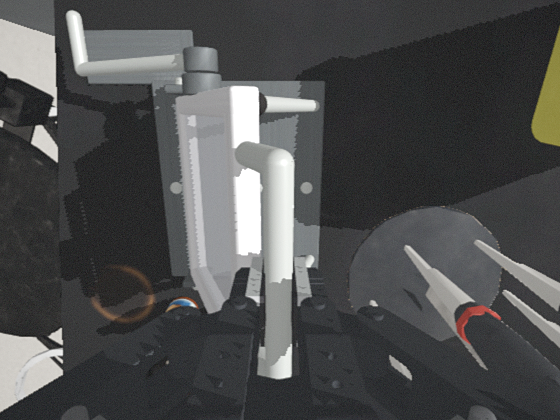

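```bash
python3 -m creep '[{"offset":[-5,0,-2.3],"dr":[0,0,0],"grip":0},{"offset":[-5,0,-2.1],"dr":[0,0,0],"grip":0},{"offset":[-5.5,0,-2],"dr":[0,0,0],"grip":0},{"offset":[-5.5,0,-2],"dr":[0,0,0],"grip":0},{"offset":[-5.6,0,-1.7],"dr":[0,0,0],"grip":0},{"offset":[-5.6,0,-1.6],"dr":[0,0,0],"grip":0},{"offset":[0,0,0],"dr":[0,0,0],"grip":0}]' 30
python3 -c "
from h import *
need(W(.0,.0,.2294),10)"
```

```text
t: 8.78
eef_pos: [0.5139, -0.2806, 0.2234]
eef_rot: [3.129, 0.272, 0.001]
wrist_force: [2.5, -0.7, -0.2]
opening: 0.0107
t 8.775 tcp [ 0.5139 -0.2806  0.2234] base [0.0501 0.0001 0.2234] F [ 2.4975 -0.7252 -0.2251] open 0.0107 q [ 0.7854  0.4388 -0.4537  1.4466  0.1948  1.2997  0.4908]
yaw of tool x 9.948085416317259 tool z [ 0.0009 -0.0006 -1.    ]
turn tool deg [ 0.044  -0.0435 -0.0519] then offset mm [-50.0708   0.0819  -6.0443] now-frame [-50.0661   0.132   -6.0822]
```

```bash
python3 -m creep '[{"offset":[-5.7,0,-1.4],"dr":[0,0,0],"grip":0},{"offset":[-5.7,0,-1.3],"dr":[0,0,0],"grip":0},{"offset":[-5.7,0,-1],"dr":[0,0,0],"grip":0},{"offset":[-5.8,0,-1],"dr":[0,0,0],"grip":0},{"offset":[-5.8,0,-0.7],"dr":[0,0,0],"grip":0},{"offset":[-5.8,0,-0.6],"dr":[0,0,0],"grip":0},{"offset":[-5.5,0,-0.3],"dr":[0,0,0],"grip":0},{"offset":[-5,0,-0.2],"dr":[0,0,0],"grip":0},{"offset":[-4,0,0],"dr":[0,0,0],"grip":0},{"offset":[-1.1,0,0],"dr":[0,0,0],"grip":0}]' 30
python3 -m creep '[{"offset":[0,0,0],"dr":[0,0,0],"grip":0},{"offset":[0,0,0],"dr":[0,0,0],"grip":0},{"offset":[0,0,0],"dr":[0,0,0],"grip":0}]'
python3 -c "
from h import *
need(W(.0,.0,.2294),10)
import cv2
for n in ['side','wrist','top']:
    a=optics.camera(n)['color']
    cv2.imwrite(f'pics/{n}8f.png',a)
    if n=='side': a=cv2.resize(a[130:320,180:380],None,fx=3,fy=3)
    cv2.imwrite(f'pics/{n}8.png',a)"
```

```text
t: 10.02
eef_pos: [0.4636, -0.2894, 0.2296]
eef_rot: [3.129, 0.272, -0.002]
wrist_force: [1.5, -0.7, 6.1]
opening: 0.0108
t: 10.4
eef_pos: [0.4638, -0.2894, 0.2296]
eef_rot: [3.129, 0.272, -0.002]
wrist_force: [0.9, -0.2, 6.6]
opening: 0.0106
t 10.4 tcp [ 0.4638 -0.2894  0.2296] base [-0.0008  0.0001  0.2296] F [ 0.8703 -0.1949  6.6448] open 0.0106 q [ 0.8664  0.3548 -0.4542  1.546   0.1609  1.2788  0.5638]
yaw of tool x 9.942049718275094 tool z [-0.0013 -0.0005 -1.    ]
turn tool deg [ 0.0171  0.0763 -0.0579] then offset mm [0.8252 0.1186 0.1746] now-frame [0.8255 0.1177 0.1736]
```

View pics/side8.png

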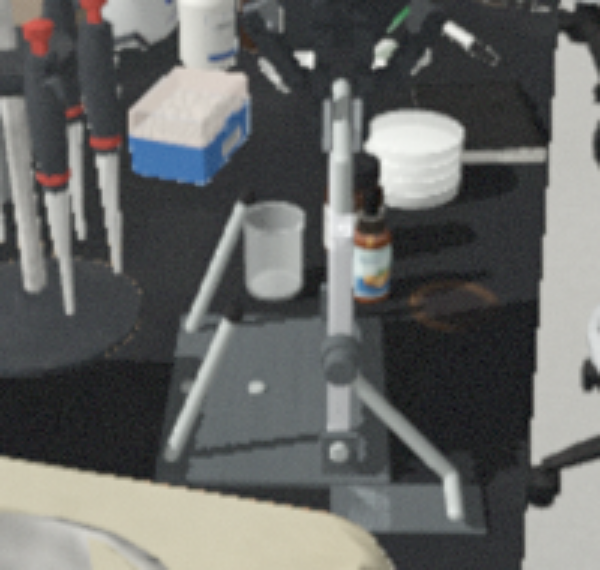

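View pics/top8.png

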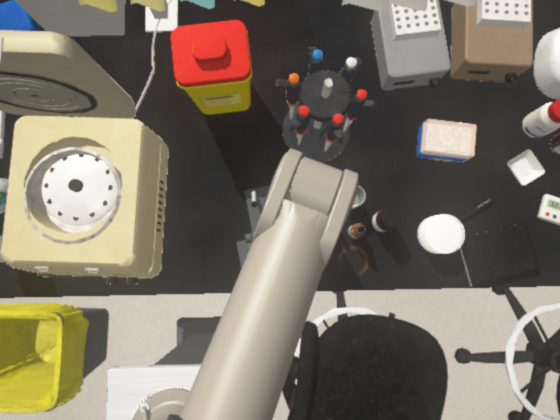

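View pics/wrist8.png

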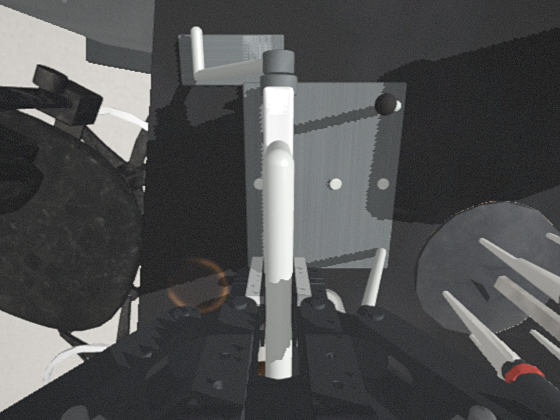

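```bash
python3 -c "
from h import *
S=optics.camera('side')
f=lambda x,y:(180+x/3-.33,130+y/3-.33)
for n,uv,z in [('hingebolt',(339,452),.03),('hub',(341,360),.105),('barnear',(342,160),.225),('frametop',(341,230),.19),('foot',(456,515),.009)]:
    p=plane(S,f(*uv),z);print(n,p,B(p))
st()
"
```

```text
hingebolt [ 0.4474 -0.1922  0.03  ] [-0.0001  0.0987  0.03  ]
hub [ 0.4472 -0.1924  0.105 ] [-0.0003  0.0986  0.105 ]
barnear [ 0.4554 -0.2349  0.225 ] [0.0004 0.0553 0.225 ]
frametop [ 0.4513 -0.2097  0.19  ] [0.0007 0.0808 0.19  ]
foot [ 0.3664 -0.1693  0.009 ] [-0.0758  0.1353  0.009 ]
t 10.6 tcp [ 0.4637 -0.2894  0.2295] base [-0.0008  0.0001  0.2295] F [0.7084 0.5585 7.0837] open 0.0104 q [ 0.8665  0.3548 -0.4542  1.546   0.1609  1.2788  0.5638]
yaw of tool x 9.942891705203028 tool z [-0.0013 -0.0005 -1.    ]
```

```bash
python3 -c "
from workcell import job,readout
print(job.hand_in()); print(readout.state()['t'])"
```

```text
the job is handed in; nothing more can be done
None
the job is handed in; nothing more can be done
```

The prop leg is down and the screen is being held upright by its grab bar; I handed the job in at about 10.6 s of the 48 s allowed, and it reports no verdict.

**What I did:** With the gripper shut, I pushed the leg's foot from behind past the top while the screen still leaned on its rests, and the leg fell to its stop by itself. I then gripped the grab bar from above with the force set to 30 N. I brought the screen up along its arc and left the arm holding it.

**Last checks:**
- **Upright:** In the side view the hinge, hub, frame top and bar were within 1 mm of the same vertical, a tilt of under about 0.01 rad. The tool reading agreed to 1 mm.
- **Leg:** The foot was about 76 mm in front of the hinge line. At the full-down stop it should be 74 mm, so the leg is down.
- **Forces and stillness:** The wrist force stayed at or below about 7 N at every reading. The tool stayed within 0.2 mm between readings at the end.
- **Bystanders:** The dropper bottle and beaker looked untouched in the last side view. The brown jar was partly hidden there, but the top view showed it where it started. I judged these by eye and did not measure them.

No check failed or disagreed.

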